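# Roll the solder spool up its gutter and shut the keeper behind it

### The job

With the fingertips, push the solder spool up the sloped gutter, over the crest and into its seat against the tall end stop, so that it stays there. Then push the keeper by its upright post until it is fully across the gutter behind the spool. Only push: do not lift the spool, and leave the other things on the desk alone.

Things in the scene. Friction and masses are not known exactly. Their poses are not given: they have to be found in the camera images.
- gutter: Aluminium U-gutter on a plywood base, fixed to the desk, 250 mm long, 47 mm wide. Origin: middle of the base, on the desk top. +x runs uphill, +y is to the left looking uphill (the keeper's side), z up. Side walls 39 mm apart inside, 4 mm thick, 12 mm above the floor. A low stop 10 mm high at x = -118 mm holds the spool at the bottom. Place and yaw vary.
- spool_center (a point): Centre of the solder spool, on its axle midway between the two flanges: 60 mm in diameter, 35 mm wide, about 0.26 kg, friction about 0.3. It stands on its rim in the gutter, axle across it, at first against the low stop, centre 50 mm above the desk at gutter x about -95 mm. Its centre pushed past gutter x = 55 mm, it rolls into the seat by itself.
- seat (a point): Where the spool's centre lies when home, in the 3 mm deep dip past the crest, touching the end stop: gutter x = 75 mm, y = 0, 59 mm above the desk. The end stop is an upright plate across the gutter, face at gutter x = 105 mm, top 74 mm above the desk.
- ramp (a point): Crest of the gutter's floor (gutter x = 50 mm, y = 0), 32 mm above the desk. The floor rises to it at 5 degrees from 16 mm above the desk at gutter x = -135 mm and falls beyond it at 8 degrees. This frame's x points up along the slope, z square out of it: a spool on the slope has its centre 30 mm along z. Short of the crest the spool rolls back.
- keeper (a joint): Travel of the keeper, a flat steel bar (8 mm wide, 46 to 56 mm above the desk, at gutter x = 38 mm) sliding across the gutter toward gutter -y: 0 = open, end clear of the channel; 0.040 m = fully shut, at its limit, 3 mm behind the seated spool. Takes about 1.5 N, stays where left. Its fixed guide: gutter x 28 to 48, y 25 to 39 mm, top 61 mm above the desk.
- keeper_post (a point): Middle of the upright dark steel post near the keeper's outer end, 16 mm in diameter, its top 92 mm above the desk; this point is on its axis, 81 mm above the desk. At gutter x = 38 mm; at gutter y = 90 mm when open, 50 mm when shut. Push it on its outer side, toward the gutter.
- heatsink: Bystander: finned heatsink 40x40x20 mm on the desk to the right of the gutter; leave it. Origin at the centre of its underside.
- flux_tin: Bystander: round tin 50 mm in diameter, 20 mm high, behind the gutter; leave it. Origin at the centre of its underside.
- tub: Bystander: small capped tub 42 mm in diameter, 60 mm high, to the left of the gutter; leave it. Origin at the centre of its underside.
Things that resemble listed ones, but are neither listed nor needed, are in the scene too. Leave any orange look-alike of the part that bears spool_center alone.

How it is judged:
On the way:
1. the spool lies in its seat against the end stop while the keeper is still open (distance between spool_center and seat below 0.006 m and value of joint keeper below 0.015 m), for 0.2 s.
At the end, for the whole second after the job is handed in: The spool's centre is within 6 mm of its seat and stays there, and the keeper has been pushed at least 34 of its 40 mm across the gutter behind it (distance between spool_center and seat below 0.006 m and value of joint keeper above 0.034 m); the robot touches nothing.
It fails at once if the spool is lifted more than 8 mm off the gutter's floor, or leaves the gutter (z of spool_center in the frame of ramp above 0.0385 m or y of spool_center in the frame of ramp above 0.015 m or y of spool_center in the frame of ramp below -0.015 m).
It fails at once if the keeper is shut before the spool has passed it (value of joint keeper above 0.02 m and distance between spool_center and seat above 0.012 m).
It fails at once if a bystander is moved by more than 15 mm (distance of any of heatsink, flux_tin, tub from where it was at the start of the episode above 0.015 m).
It also fails if it takes over 50 s, if anything falls off the work surface, if the arm or the gripper's body presses on something with over 40 N, if the wrist force passes 120 N, or if a joint passes its speed limit or range.

### The arm

A 7-joint arm with a two-finger parallel gripper is mounted at the origin on a cart in front of the work surface, level with it; the furniture and walls round the work are solid. World frame = base frame: x ahead of the robot, y to its left, z up, the work surface at z = 0. Lengths are in m, angles in rad, forces in N, time in s.
With the tool pointing down it reaches from about 0.4 to 0.9 m from the base axis. Payload 5.6 kg.
Tool frame: the origin (TCP) lies midway between the tips of the shut fingers; the grasp point (between the pads) lies 19 mm behind it; z points along the fingers, y is the line along which they close (so a half turn about z gives the same grasp; the last joint's range is limited). The gripper opens to 92 mm and grips with 3 to 60 N. Pads are 20 mm wide; open, the fingers measure 128 mm over their backs; the gripper's body (75 mm by 189 mm) begins 69 mm behind the grasp point.
Start: joints at [-1.299, 0.468, -0.012, 1.603, 0.006, 1.071, -0.056], TCP at [0.201, 0.618, 0.19] pointing down, gripper open.
Joint ranges: [-2.53, 2.53], [-0.31, 2.02], [-1.57, 1.55], [0.28, 2.44], [-1.29, 4.43], [0.15, 1.84], [-2.92, 2.92]. Speed limits (rad/s): [2.57, 2.57, 3.14, 3.14, 3.14, 3.14, 3.14].

### API

Orientations are given as a 3x3 rotation matrix whose columns are the frame's x, y, z axes.
In Python, from station import env, effector, solver, viewer, workorder, search_frame, tip_of gives the robot as it stands. Calls block until the motion is done:
- env.reach(position, orientation): joint-space move of the TCP to a pose.
- env.movel(position, frame=None, rate=0.15): straight line of the TCP; frame=None keeps the orientation; rate is the mean speed in m/s.
- env.goto_joints(angles): joint-space move.
- effector.release() and effector.grasp(squeeze=None): open the fingers fully, or close them until they stop; squeeze is the grip in N (None keeps the last).
- env.pause(seconds).
- solver.inverse_kinematics(position, orientation): joint angles nearest the present ones, or None.
- env.sense(): the state.
- viewer.read_camera(name): name is "side" or "top"; returns (picture, depth): 480x640x3 uint8, red, green, blue; 480x640 float32, m along the optical axis (not along the pixel's ray), 0 where there is no reading.
- viewer.camera_info(name): a dict with "intrinsics" (3x3 intrinsics, pixels), "eye" and "rotation" of the camera in the world. Camera axes: x right, y up, looking along -z (the intrinsics and any distortion apply to the point x, -y, -z); pixel columns grow to the right and rows downward; lengths in m; the calibration is good to about 2 mm. A picture is of the moment at which its call begins. camera_info takes no time and is no camera call.
A pose or a line that the arm cannot do raises env.PlanningError and nothing moves.
- workorder.finish_job(): hands the job in; it is judged then, once.
Trained networks look in the newest picture that a camera, given by its name, has taken for a name from the list of things; names that differ only in an ending like _2 or _b are one class to them, and where a whole thing is asked for, a point or a joint stands for the part that bears it (a point fixed in the world has none). Each returns a list of dicts, best first, with "score" (0 to 1); they miss things now and then, are a little off and sometimes report something else, mostly with a low value. They report only what shows in the picture. A call takes as long as a camera call. They do not tell look-alikes from the thing itself.
- search_frame(camera, name): "at" ([x, y, z] in m, in world coordinates, good to about 4 mm: the middle of the surface that is visible of it).
- tip_of(camera, name): "at" ([x, y, z] in m, in world coordinates, good to about 4 mm: a listed point, or the origin of a listed thing).
The state is a dict: "t": time; "joint_positions": joint angles; "joint_velocities": joint speeds; "tau": joint torques, N m; "ee_pos": TCP position; "tcp_rot": TCP orientation; "wrist_force": force on the tool from outside, world axes, zero at the start; "moment": the same for the moment, N m; "gripper_width": finger opening in m; "grasp_force": force on a finger pad.
Only numpy, scipy, OpenCV 4.12 (cv2) and the standard library are available. Lean on these libraries where they do the work, as an engineer would, in place of code of your own. Each camera call takes 0.05 s, during which the arm holds its last target. There are 200 camera calls.

## Working session

There is one attempt and no reset: what is moved stays moved. The work goes in short steps, each a Python script; the robot and the scene stay as the last script left them, time stands still between calls to the robot, and variables do not carry over. Pictures are saved under pics/ and viewed, at most 10 in all, crops included, and the job is handed in when it is done.

```bash
mkdir -p pics; python3 - <<'E'
from station import env, viewer, search_frame, tip_of
import cv2, numpy as np
for c in ["side","top"]:
    p,d=viewer.read_camera(c); cv2.imwrite(f"pics/{c}0.png",p[:,:,::-1]); np.savez(f"pics/{c}0.npz",p=p,d=d)
    i=viewer.camera_info(c); print(c,np.round(i["intrinsics"],1).tolist(),np.round(i["eye"],3),np.round(i["rotation"],3).tolist(),[k for k in i])
    K=i["intrinsics"];R=np.array(i["rotation"]);e=np.array(i["eye"])
    for n in ["gutter","spool_center","seat","ramp","keeper_post","heatsink","flux_tin","tub"]:
        for r in tip_of(c,n)[:3]:
            q=R.T@(np.array(r["at"])-e); q=q*[1,-1,-1]; px=K@q; print(n,round(r["score"],2),np.round(r["at"],3),np.round(px[:2]/px[2]))
print(env.sense()["t"])
E
```

```text
side [[537.6, 0.0, 324.0], [0.0, 537.6, 244.4], [0.0, 0.0, 1.0]] [0.322 0.777 0.948] [[-0.926, 0.295, -0.234], [-0.377, -0.708, 0.598], [0.011, 0.642, 0.767]] ['intrinsics', 'eye', 'rotation']
gutter 0.85 [ 0.545  0.041 -0.001] [351. 254.]
spool_center 0.96 [ 0.612 -0.201  0.03 ] [360. 170.]
spool_center 0.8 [ 0.547 -0.056  0.05 ] [366. 210.]
spool_center 0.64 [ 0.431 -0.041  0.026] [411. 236.]
seat 0.83 [0.553 0.115 0.058] [336. 261.]
seat 0.58 [ 0.74   0.028 -0.001] [275. 226.]
ramp 0.6 [0.553 0.09  0.028] [340. 261.]
ramp 0.23 [0.55  0.043 0.002] [349. 253.]
keeper_post 0.69 [0.463 0.085 0.084] [383. 256.]
heatsink 0.66 [ 0.431 -0.214  0.002] [429. 194.]
flux_tin 0.8 [ 0.738  0.029 -0.   ] [276. 226.]
tub 0.56 [0.48  0.408 0.   ] [314. 409.]
top [[582.2, 0.0, 325.3], [0.0, 582.2, 244.1], [0.0, 0.0, 1.0]] [0.455 0.071 1.303] [[-0.02, 0.993, -0.114], [-0.999, -0.024, -0.025], [-0.028, 0.114, 0.993]] ['intrinsics', 'eye', 'rotation']
gutter 0.76 [0.551 0.045 0.001] [352. 267.]
gutter 0.62 [0.461 0.09  0.082] [332. 308.]
spool_center 0.71 [ 0.545 -0.051  0.048] [397. 267.]
spool_center 0.71 [ 0.434 -0.042  0.031] [394. 319.]
seat 0.93 [0.554 0.119 0.058] [318. 265.]
keeper_post 0.43 [0.464 0.088 0.084] [333. 307.]
keeper_post 0.4 [ 0.547  0.045 -0.002] [352. 269.]
flux_tin 0.64 [ 0.738  0.027 -0.001] [358. 185.]
tub 0.9 [0.478 0.404 0.001] [193. 304.]
0.9
```

View pictures.

```bash
python3 - <<'E'
import cv2,numpy as np
a=cv2.imread("pics/side0.png")[130:330,230:480];b=cv2.imread("pics/top0.png")[170:370,220:470]
cv2.imwrite("pics/crop0.png",np.vstack([cv2.resize(x,(0,0),fx=1.5*1.0,fy=1.5,interpolation=2) for x in(a,b)]) if 0 else np.hstack([cv2.resize(x,(400,320),interpolation=2) for x in(a,b)]))
E
```

```text
(no output)
```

View pics/crop0.png

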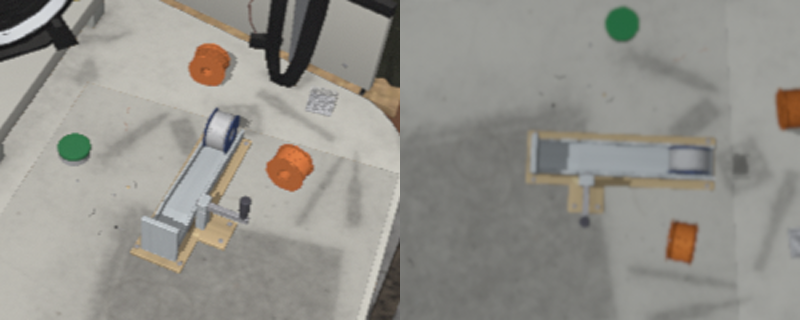

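View pics/top0.png

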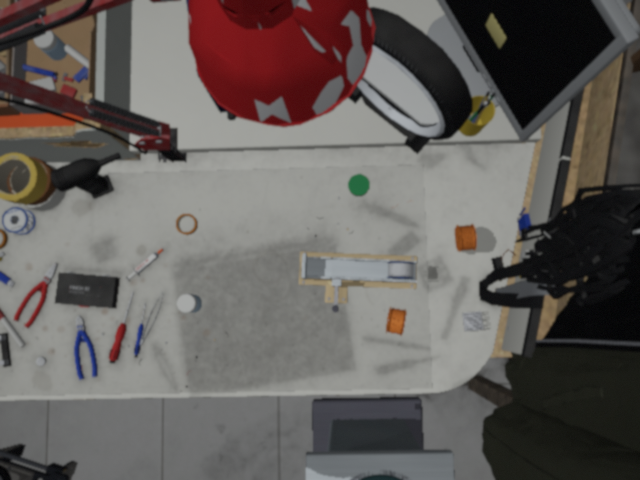

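The real spool is the grey/white one with blue flanges, standing in the gutter at top (402,268). The orange ones at top (397,320) and (466,237) are look-alikes to leave. Next I'll fit the gutter from the depth data and check the dark patch at top (433,272).

```bash
cat > h.py <<'E'
import numpy as np, cv2
from station import env, viewer
def cloud(c,pd=None):
    p,d=pd if pd else viewer.read_camera(c); i=viewer.camera_info(c); K=np.array(i["intrinsics"])
    v,u=np.mgrid[:480,:640]; q=np.stack([(u-K[0,2])/K[0,0]*d,-(v-K[1,2])/K[1,1]*d,-d],-1)
    return p,d,q@np.array(i["rotation"]).T+np.array(i["eye"])
E
python3 - <<'E'
from h import *
for c in["top","side"]:
    z=np.load(f"pics/{c}0.npz"); p,d,w=cloud(c,(z["p"],z["d"]))
    x,y,h=w[...,0],w[...,1],w[...,2]; ok=d>0
    if c=="top": print("patch",w[268:277:4,429:438:4].round(3).tolist())
    m=ok&(x>.5)&(x<.6)&(y>-.12)&(y<.2)&(h>.012)
    m2=m&(x>.515)
    r=cv2.minAreaRect(w[m2][:,:2].astype(np.float32)*1000); print(c,"gutter rect",r)
    s=m2&(y<.0)&(h>.055); print("spool top",w[s].mean(0),w[s].min(0),w[s].max(0),s.sum())
    e=m2&(y>.13)&(h>.05); print("endstop",w[e].mean(0),w[e].min(0),w[e].max(0),e.sum())
    k=ok&(x>.44)&(x<.49)&(y>.06)&(y<.12)&(h>.075); print("post",w[k].mean(0),w[k].min(0),w[k].max(0),k.sum())
    # direction per wall: centreline of width per y slice
    ys=np.arange(-.07,.15,.02); cx=[]
    for a in ys:
        t=m2&(abs(y-a)<.006); cx.append((x[t].min()+x[t].max())/2)
    f=np.polyfit(ys,cx,1); print("centreline x=",f,np.round(cx,4))
E
```

```text
patch [[[0.546, -0.126, 0.001], [0.545, -0.135, 0.001], [0.545, -0.144, 0.0]], [[0.537, -0.125, 0.002], [0.536, -0.134, 0.004], [0.536, -0.143, 0.005]], [[0.528, -0.125, 0.005], [0.528, -0.134, 0.001], [0.528, -0.143, -0.0]]]
top gutter rect ((544.5545043945312, 32.64079284667969), (259.4172668457031, 71.015380859375), 86.7135009765625)
spool top [ 0.53923933 -0.05599882  0.07109734] [ 0.52047904 -0.08558344  0.05542651] [ 0.55789882 -0.02758738  0.08400984] 407
endstop [0.5517692  0.14901526 0.07152468] [0.52545268 0.1443929  0.05049603] [0.57624814 0.15502139 0.07918566] 112
post [0.45955283 0.08445124 0.09143808] [0.45263107 0.07825795 0.08571134] [0.46710424 0.09086309 0.09661306] 43
centreline x= [0.02331498 0.54561585] [0.5446 0.5455 0.5453 0.5441 0.5467 0.5473 0.5444 0.5425 0.5495 0.5502
 0.5496]
side gutter rect ((541.2254638671875, 39.226531982421875), (258.0267333984375, 61.47465515136719), 85.14505004882812)
spool top [ 0.54127069 -0.04500173  0.06911089] [ 0.523587   -0.08144876  0.05507655] [ 0.56081082 -0.02346466  0.07970707] 312
endstop [0.55304625 0.15544537 0.0652463 ] [0.52836496 0.14837146 0.05040921] [0.57977006 0.15997632 0.07673144] 234
post [0.46206231 0.09070934 0.08695218] [0.45519886 0.08122876 0.07549885] [0.47064381 0.0969089  0.09526622] 70
centreline x= [0.05758579 0.54318898] [0.5377 0.5391 0.5425 0.5436 0.5449 0.5467 0.5481 0.5442 0.5449 0.5511
 0.5512]
```

```bash
cat >> h.py <<'E'
th=0.058; u=np.array([np.sin(th),np.cos(th),0]); v=np.array([-u[1],u[0],0]); O=np.array([.547,.043,0])
def P(gx,gy,z): return O+gx*u+gy*v+np.array([0,0,z])
def Rot(s=1,yax=None):
    y=s*(v if yax is None else yax); z=np.array([0,0,-1.]); return np.stack([np.cross(y,z),y,z],1)
def st(): 
    s=env.sense(); d=s["ee_pos"]-O; return round(s["t"],2),"g",(d@u*1000).round(1),(d@v*1000).round(1),round(d[2]*1000,1),"F",np.round([s["wrist_force"]@u,s["wrist_force"]@v,s["wrist_force"][2]],1)
E
python3 - <<'E'
from h import *
from station import solver
print(env.sense()["tcp_rot"].round(2).tolist())
for s in(1,-1):
  for ax,pts in((v,[(-.175,0,.15),(-.165,0,.04),(0.025,0,.055)]),(v,[(.038,.145,.15),(.038,.145,.072),(.038,.07,.072)]),(u,[(.038,.145,.072),(.038,.07,.072)])):
    for g in pts:
      q=solver.inverse_kinematics(P(*g),Rot(s,ax)); print(s,g,None if q is None else np.round(q,2))
E
```

```text
[[-0.95, 0.31, 0.0], [0.31, 0.95, 0.0], [-0.0, 0.0, -1.0]]
1 (-0.175, 0, 0.15) [-0.74  0.74  1.35  1.93 -0.8   1.16 -2.28]
1 (-0.165, 0, 0.04) [-0.72  1.02  1.34  2.01 -1.13  1.16 -2.08]
1 (0.025, 0, 0.055) [-0.1   0.49 -0.1   1.94  0.07  0.72  2.84]
1 (0.038, 0.145, 0.15) [-0.39  0.12  0.1   2.19 -0.02  0.83  2.8 ]
1 (0.038, 0.145, 0.072) [-0.27  0.26 -0.03  2.25  0.01  0.63  2.77]
1 (0.038, 0.07, 0.072) [-0.19  0.37 -0.07  2.09  0.04  0.69  2.8 ]
1 (0.038, 0.145, 0.072) [-0.51  0.26  0.24  2.26 -0.11  0.63  1.32]
1 (0.038, 0.07, 0.072) [-0.45  0.37  0.25  2.1  -0.14  0.69  1.4 ]
-1 (-0.175, 0, 0.15) [-0.5   0.45  0.88  1.92 -0.43  0.96  0.52]
-1 (-0.165, 0, 0.04) [-0.38  0.6   0.7   1.99 -0.56  0.76  0.6 ]
-1 (0.025, 0, 0.055) [-0.58  0.52  0.51  1.97 -0.37  0.74  0.09]
-1 (0.038, 0.145, 0.15) [-0.79  0.11  0.53  2.22 -0.08  0.83 -0.27]
-1 (0.038, 0.145, 0.072) [-0.71  0.27  0.47  2.28 -0.21  0.63 -0.15]
-1 (0.038, 0.07, 0.072) [-0.65  0.39  0.49  2.12 -0.28  0.7  -0.03]
-1 (0.038, 0.145, 0.072) [-0.92  0.31  0.72  2.29 -0.34  0.65 -1.58]
-1 (0.038, 0.07, 0.072) [-0.86  0.44  0.75  2.13 -0.46  0.73 -1.43]
```

```bash
python3 - <<'E'
from h import *
from station import effector
R=Rot(-1); effector.grasp(10)
env.movel(env.sense()["ee_pos"]+[.1,-.05,.12])
env.reach(P(-.17,0,.16),R); print(st())
env.movel(P(-.17,0,.042),R,rate=.1); print(st())
env.movel(P(-.140,0,.042),R,rate=.05); print(st(), env.sense()["gripper_width"])
cs=[]
for c in("side","top"):
    p,_=viewer.read_camera(c); cs.append(cv2.resize(p[130:330,240:490,::-1],(400,320),interpolation=2))
cv2.imwrite("pics/c1.png",np.hstack(cs))
E
```

```text
(6.13, 'g', np.float64(-168.8), np.float64(-0.4), np.float64(160.0), 'F', array([ 0.1, -0.1,  0.3]))
(7.47, 'g', np.float64(-170.1), np.float64(-0.5), np.float64(42.6), 'F', array([ 0.3, -1.2, -0.6]))
(8.22, 'g', np.float64(-140.1), np.float64(-0.0), np.float64(42.0), 'F', array([-0.4,  0.4, -0.9])) 0.0006991406100397514
```

View pics/c1.png

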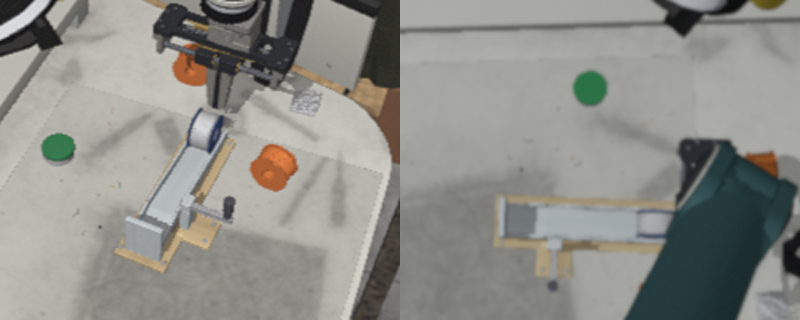

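The fingers stand right behind the real spool (side crop about (215,105), spool at (205,130)). I'll start pushing.

```bash
python3 - <<'E'
from h import *
R=Rot(-1)
for f in list(np.arange(-.12,.001,.02))+[.008]:
    env.movel(P(f,0,.042+max(0,f+.135)*.0875*.9),R,rate=.05 if f<-.01 else .03); print(*st())
    F=env.sense()["wrist_force"]
    if np.linalg.norm(F)>12: print("STOP");break
cs=[]
for c in("side","top"):
    p,_=viewer.read_camera(c); cs.append(cv2.resize(p[170:330,260:460,::-1],(400,320),interpolation=2))
cv2.imwrite("pics/c2.png",np.hstack(cs))
E
```

```text
8.87 g -123.8 -1.2 45.6 F [-9.   4.9 17.9]
STOP
```

View pics/c2.png

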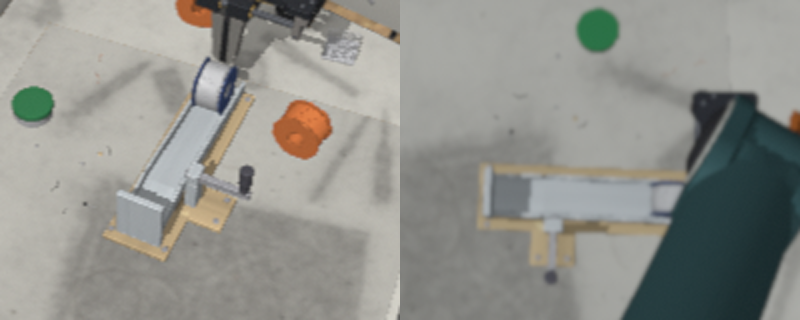

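```bash
python3 - <<'E'
from h import *
env.pause(.3); print(*st()); print(env.sense()["tcp_rot"].round(3).tolist())
p,d,w=cloud("side"); m=(d>0)&(abs(w[...,0]-.545)<.04)&(w[...,1]>-.13)&(w[...,1]<0)&(w[...,2]>.05)
cv2.imwrite("pics/c3.png",cv2.resize(p[140:240,300:425,::-1],(750,600),interpolation=2))
b=(p[...,2].astype(int)-p[...,0]>25)&m; print(b.sum(),w[b].mean(0),w[b].min(0),w[b].max(0))
E
```

```text
9.27 g -123.9 -1.2 45.5 F [-8.2  4.7 18.3]
[[0.06, 0.998, 0.003], [0.998, -0.06, -0.004], [-0.004, 0.003, -1.0]]
247 [ 0.53386305 -0.03840065  0.31442361] [ 0.5053118  -0.0739938   0.05011237] [ 0.58178613 -0.006338    0.47112216]
```

View pics/c3.png

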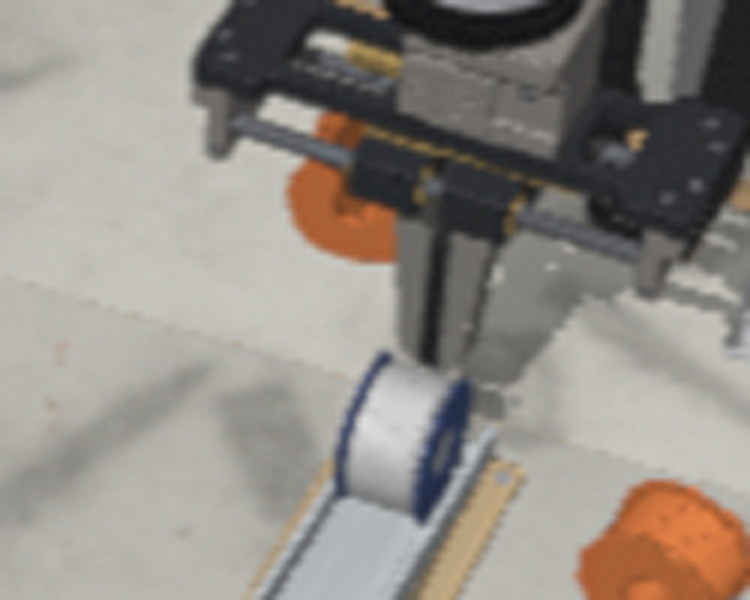

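```bash
python3 - <<'E'
from h import *
np.set_printoptions(linewidth=200)
def grid(c,pd):
    p,d,w=cloud(c,pd); q=w-O; gx=q@u*1000; gy=q@v*1000; z=w[...,2]*1000
    print(c); 
    for a in list(range(-200,-60,6)):
        row=[]
        for b in range(-30,31,6):
            m=(d>0)&(abs(gx-a)<3)&(abs(gy-b)<3)&(z<130); row.append(int(z[m].max()) if m.any() else -1)
        print(a,row)
for c in("top","side"):
    z=np.load(f"pics/{c}0.npz"); grid(c,(z["p"],z["d"]))
grid("side",None)
E
```

```text
top
-200 [3, 1, 1, 3, 3, 7, 3, 5, 3, 6, 5]
-194 [5, 6, 4, 2, 1, 4, 3, 4, 3, 3, 1]
-188 [2, 4, 3, 3, 4, 5, 4, 4, 6, 2, 2]
-182 [2, 4, 5, 2, 2, 4, 2, 3, 4, 4, 0]
-176 [6, 2, 4, 3, 4, 4, 0, 4, 5, 1, 5]
-170 [3, 4, 1, 2, 5, 2, 4, 4, 6, 3, 4]
-164 [2, 4, 4, 3, 3, 3, 9, 5, 6, 2, 4]
-158 [5, 3, 0, 4, 4, 4, 3, 5, 3, 5, 5]
-152 [5, 6, 4, 5, 3, 2, 4, 6, 3, 5, 2]
-146 [5, 4, 2, 4, 5, 8, 4, 6, 5, 2, 3]
-140 [13, 9, 10, 10, 9, 7, 12, 9, 7, 9, 9]
-134 [16, 10, 32, 19, 17, 18, 17, 20, 22, 32, 12]
-128 [12, 9, 29, 65, 59, 59, 59, 16, 65, 29, 13]
-122 [13, 11, 60, 70, 67, 71, 71, 67, 71, 36, 11]
-116 [14, 11, 32, 79, 75, 78, 74, 75, 76, 32, 10]
-110 [12, 12, 33, 79, 78, 79, 80, 77, 83, 35, 10]
-104 [10, 11, 72, 79, 81, 77, 79, 81, 80, 35, 11]
-98 [11, 11, 75, 81, 80, 81, 81, 81, 84, 37, 10]
-92 [13, 30, 74, 79, 79, 79, 79, 77, 80, 36, 13]
-86 [10, 7, 66, 75, 77, 75, 79, 76, 74, 35, 15]
-80 [13, 12, 70, 72, 70, 69, 73, 72, 69, 36, 12]
-74 [10, 13, 66, 65, 65, 61, 66, 61, 62, 35, 11]
-68 [14, 12, 38, 25, 24, 23, 25, 27, 24, 37, 8]
-62 [13, 10, 38, 29, 27, 27, 28, 26, 27, 35, 9]
side
-200 [0, 1, 0, 2, 0
[... 1538 characters left out ...]
40 [-1, -1, -1, -1, -1, -1, -1, -1, -1, -1, -1]
-134 [-1, -1, -1, -1, -1, -1, -1, 105, 116, 26, 10]
-128 [-1, -1, -1, -1, -1, -1, -1, 102, 119, 27, 10]
-122 [-1, -1, -1, -1, 128, -1, -1, 114, 129, 29, 9]
-116 [-1, -1, 128, 128, 127, 127, 128, 125, 125, 30, 11]
-110 [-1, -1, 129, 128, 129, 129, 128, 128, 64, 30, 9]
-104 [-1, -1, 77, 75, 74, 76, 73, 49, 73, 33, 9]
-98 [10, -1, 76, 75, 77, 77, 76, 77, 75, 32, 11]
-92 [-1, -1, 78, 77, 77, 78, 78, 77, 78, 33, 7]
-86 [7, -1, 79, 75, 78, 79, 78, 76, 73, 30, 10]
-80 [-1, -1, 74, 74, 76, 77, 76, 76, 78, 35, 9]
-74 [-1, 32, 72, 72, 75, 69, 75, 71, 74, 34, 7]
-68 [9, 32, 72, 66, 67, 65, 70, 69, 66, 32, 9]
-62 [-1, 33, 53, 57, 57, 50, 59, 58, 50, 33, 9]
```

```bash
python3 - <<'E'
from h import *
R=Rot(-1); s=env.sense(); print(s["moment"].round(2),s["wrist_force"].round(1),s["tau"].round(1),s["joint_positions"].round(3))
env.movel(P(-.15,0,.045),R,rate=.06); env.pause(.2); print(*st())
env.movel(P(-.15,0,.05),R,rate=.06)
for f in (-.140,-.136,-.132,-.129,-.126):
    env.movel(P(f,0,.050),R,rate=.03); env.pause(.1); print(*st(),env.sense()["moment"].round(2))
    if np.linalg.norm(env.sense()["wrist_force"])>10: break
E
```

```text
[-1.82  1.27  0.06] [-4.7 -8.5 17.1] [ -4.7 -36.9   1.9 -14.7  -2.1  -0.   -0. ] [-0.452  0.575  0.694  1.999 -0.531  0.749  0.502]
10.22 g -149.5 0.0 44.9 F [-0.2  0.  -0.1]
11.05 g -140.1 0.0 50.0 F [ 0.3  0.4 -0.2] [-0.09  0.08  0.04]
11.43 g -136.0 -0.0 50.0 F [-0.7  0.8 -0.1] [-0.1   0.13  0.02]
11.82 g -131.9 -0.0 50.0 F [-0.2 -0.5  0.2] [-0.06  0.1  -0.03]
12.17 g -129.0 -0.0 50.0 F [ 0.5 -0.3  0.5] [-0.08  0.07 -0.01]
12.52 g -126.0 0.0 50.0 F [ 0.   0.5 -0.3] [-0.09  0.09 -0.02]
```

```bash
python3 - <<'E'
from h import *
R=Rot(-1)
for f in np.arange(-.123,-.085,.003):
    env.movel(P(f,0,.052),R,rate=.04); print(*st(),env.sense()["moment"].round(2))
    if np.linalg.norm(env.sense()["wrist_force"])>9: break
p,d,w=cloud("side"); q=w-O; gx=q@u*1000; gy=q@v*1000; z=w[...,2]*1000
cv2.imwrite("pics/c4.png",cv2.resize(p[150:230,320:420,::-1],(750,600),interpolation=2))
for a in range(-120,-40,4):
    m=(d>0)&(abs(gx-a)<2)&(abs(gy)<16)&(z<88); print(a,np.median(z[m]) if m.any() else None)
E
```

```text
12.77 g -122.7 -0.1 52.1 F [-0.7  0.1  0.8] [-0.08  0.1   0.05]
13.02 g -120.1 -0.2 52.3 F [-1.9  0.9  3.2] [-0.22  0.2   0.02]
13.27 g -117.6 -0.4 52.7 F [-0.9  1.6  7.7] [-0.44  0.47  0.01]
13.52 g -115.0 -0.7 53.2 F [-3.3  1.9 11.3] [-0.62  0.72 -0.04]
-120 41.889998783893375
-116 45.22786754526808
-112 68.44273224116486
-108 72.25363799945994
-104 77.80670902334153
-100 73.80233703228545
-96 74.13023254671296
-92 75.17627811807824
-88 75.38776994044683
-84 73.25474638715274
-80 68.83546697271021
-76 60.96935002477744
-72 60.81826825866366
-68 49.791249362199586
-64 47.88701828491243
-60 22.566535201137384
-56 21.91626531913088
-52 22.89939965865495
-48 23.246599305942418
-44 23.496674509154825
```

View pics/c4.png

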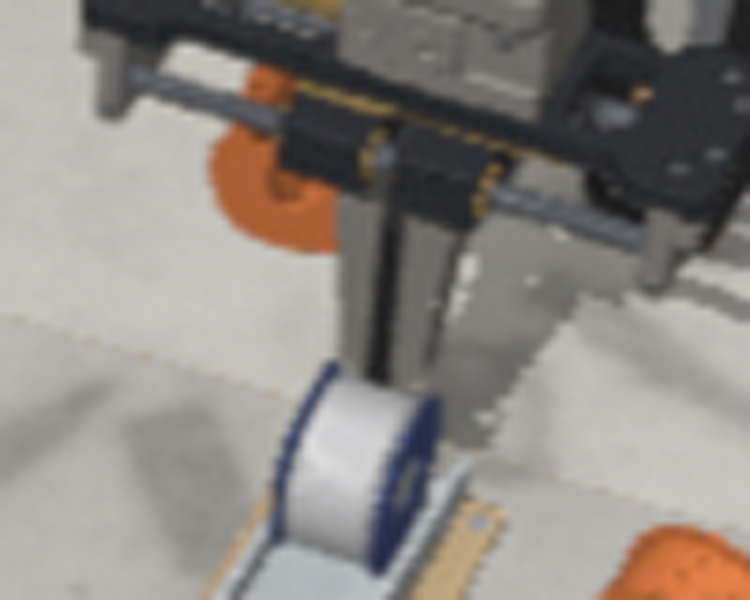

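The force is mostly vertical and the spool hasn't moved. It looks as if the fingertips press on the upper rear of the spool, so I'll back off and measure the real tip height.

```bash
python3 - <<'E'
from h import *
R=Rot(-1)
env.movel(P(-.16,0,.055),R,rate=.08); env.movel(P(-.19,0,.06),R,rate=.1); print(*st())
p,d,w=cloud("side"); q=w-O; gx=q@u*1000; gy=q@v*1000; z=w[...,2]*1000
np.set_printoptions(linewidth=200)
for zz in range(20,160,8):
    m=(d>0)&(abs(gx+190)<45)&(abs(gy)<60)&(abs(z-zz)<4)
    print(zz,m.sum(),(gx[m].min().round(),gx[m].max().round(),gy[m].min().round(),gy[m].max().round()) if m.any() else "")
m=(d>0)&(abs(gx+95)<45)&(abs(gy)<16)&(z>52)&(z<90);A=np.c_[gx[m],z[m],np.ones(m.sum())]
s=np.linalg.lstsq(A,gx[m]**2+z[m]**2,rcond=None)[0];print("spool fit",s[:2]/2,np.sqrt(s[2]+(s[:2]**2).sum()/4), "gy",gy[m].mean())
cv2.imwrite("pics/c5.png",cv2.resize(p[130:250,320:470,::-1],(750,600),interpolation=2))
E
```

```text
14.74 g -190.1 0.1 60.0 F [0.8 0.2 0.4]
20 12 (np.float64(-229.0), np.float64(-222.0), np.float64(-59.0), np.float64(-48.0))
28 13 (np.float64(-229.0), np.float64(-222.0), np.float64(-59.0), np.float64(-49.0))
36 10 (np.float64(-229.0), np.float64(-221.0), np.float64(-60.0), np.float64(-49.0))
44 17 (np.float64(-235.0), np.float64(-220.0), np.float64(-58.0), np.float64(-48.0))
52 9 (np.float64(-234.0), np.float64(-220.0), np.float64(-59.0), np.float64(-54.0))
60 0 
68 0 
76 0 
84 12 (np.float64(-183.0), np.float64(-179.0), np.float64(-11.0), np.float64(11.0))
92 29 (np.float64(-196.0), np.float64(-177.0), np.float64(-12.0), np.float64(13.0))
100 33 (np.float64(-194.0), np.float64(-175.0), np.float64(-13.0), np.float64(14.0))
108 31 (np.float64(-195.0), np.float64(-176.0), np.float64(-13.0), np.float64(15.0))
116 38 (np.float64(-195.0), np.float64(-176.0), np.float64(-13.0), np.float64(15.0))
124 41 (np.float64(-190.0), np.float64(-174.0), np.float64(-15.0), np.float64(16.0))
132 42 (np.float64(-197.0), np.float64(-176.0), np.float64(-15.0), np.float64(17.0))
140 41 (np.float64(-194.0), np.float64(-175.0), np.float64(-16.0), np.float64(18.0))
148 43 (np.float64(-191.0), np.float64(-174.0), np.float64(-16.0), np.float64(18.0))
156 39 (np.float64(-186.0), np.float64(-175.0), np.float64(-17.0), np.float64(18.0))
spool fit [-93.76415943  56.18578951] 20.45849043777421 gy 1.1846741931997937
```

View pics/c5.png

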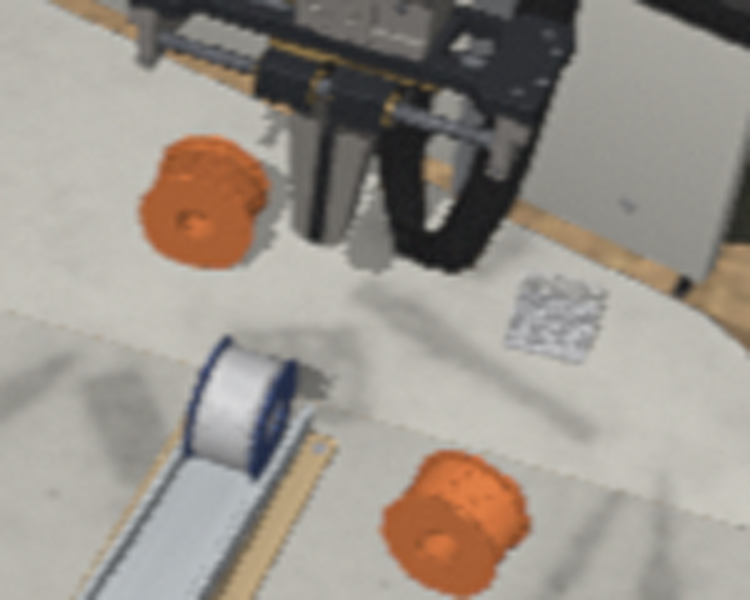

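The tips really end about 22 mm above the reported TCP (lowest finger points at z≈83 with TCP z = 60), so they rode on the spool's upper rear. I'll correct for this and turn the tool 90°, so the 20 mm side fits between the flanges.

```bash
python3 - <<'E'
from h import *
from station import solver
DZ=.022
best=None
for s in(1,-1):
    qs=[solver.inverse_kinematics(P(*g),Rot(s,u)) for g in((-.18,0,.07),(-.17,0,.04-DZ),(-.08,0,.045-DZ),(.02,0,.052-DZ),(.038,.14,.066-DZ))]
    print(s,[None if q is None else np.round(q,2).tolist() for q in qs])
    if all(q is not None for q in qs):
        c=abs(qs[0]-env.sense()["joint_positions"]).max()
        if best is None or c<best[0]: best=(c,s)
s=best[1]; R=Rot(s,u); print("s",s); open("s.txt","w").write(str(s))
env.movel(P(-.19,0,.10),rate=.12); env.reach(P(-.185,.001,.08),R); print(*st())
env.movel(P(-.175,.001,.040-DZ),R,rate=.12); print(*st())
for f in np.arange(-.15,-.1,.008):
    env.movel(P(f,.001,.040-DZ+max(0,f+.14)*.08),R,rate=.05); print(*st())
    if np.linalg.norm(env.sense()["wrist_force"])>8: print("STOP");break
p,d,w=cloud("side"); q=w-O; gx=q@u*1000; gy=q@v*1000; z=w[...,2]*1000
for a in range(-120,-20,6):
    m=(d>0)&(abs(gx-a)<3)&(abs(gy)<16)&(z<88); print(a,np.median(z[m]).round() if m.any() else None,end="; ")
E
```

```text
1 [[-0.06, 0.47, 0.31, 1.95, -0.21, 0.75, 1.89], [-0.04, 0.55, 0.27, 1.97, -0.23, 0.65, 1.89], [-0.21, 0.53, 0.28, 1.99, -0.23, 0.65, 1.73], [-0.4, 0.53, 0.29, 1.97, -0.23, 0.67, 1.54], [-0.58, 0.33, 0.34, 2.27, -0.2, 0.56, 1.42]]
-1 [[-0.6, 0.73, 1.1, 1.98, -0.81, 0.96, -0.71], [-0.57, 0.8, 1.02, 2.01, -0.91, 0.88, -0.67], [-0.75, 0.78, 1.03, 2.02, -0.9, 0.88, -0.83], [-0.93, 0.78, 1.04, 2.0, -0.89, 0.9, -1.02], [-1.2, 0.58, 1.14, 2.3, -0.82, 0.75, -1.1]]
s 1
16.49 g -185.1 1.3 79.6 F [ 0.6 -0.2 -0.2]
17.17 g -175.3 0.7 18.2 F [-0.4  0.6 -0. ]
17.82 g -149.9 0.9 18.1 F [0.5 1.2 0.3]
18.12 g -141.6 1.0 18.0 F [-1.5 -0.2 -0.4]
18.43 g -133.3 1.0 18.5 F [0.3 1.1 0.4]
18.74 g -125.3 1.0 19.1 F [ 0.5 -0.2  0.9]
19.05 g -117.3 1.0 19.7 F [ 0.2  0.5 -0. ]
19.36 g -109.3 1.0 20.4 F [-0.1  0.4 -0.7]
19.67 g -101.3 1.0 21.0 F [-0.1 -0.1 -1. ]
-120 23.0; -114 24.0; -108 19.0; -102 61.0; -96 61.0; -90 66.0; -84 22.0; -78 64.0; -72 59.0; -66 67.0; -60 78.0; -54 79.0; -48 78.0; -42 74.0; -36 67.0; -30 58.0; -24 51.0;
```

```bash
python3 - <<'E'
from h import *
DZ=.022; R=Rot(1,u)
def spool():
    p,d,w=cloud("side"); q=w-O; gx=q@u*1000; gy=q@v*1000; z=w[...,2]*1000
    m=(d>0)&(abs(gy)<15)&(z>70)&(z<97)&(gx<98)&(gx>-60); h=np.round(np.percentile(gx[m],[5,50,95])) if m.sum()>5 else None
    return h,p
def go(f,r):
    env.movel(P(f,.001,.040-DZ+max(0,f+.14)*.08),R,rate=r); print(*st(), spool()[0])
    return np.linalg.norm(env.sense()["wrist_force"])>8
for f,r in((-.08,.05),(-.05,.05),(-.02,.05),(-.0,.04),(.006,.03),(.012,.03),(.016,.03)):
    if go(f,r): print("STOP");break
env.pause(.5); print(*st()); h,p=spool(); print(h)
cs=[cv2.resize(x[170:330,260:460,::-1],(400,320),interpolation=2) for x in(p,viewer.read_camera("top")[0])]
cv2.imwrite("pics/c6.png",np.hstack(cs))
E
```

```text
20.31 g -79.6 1.1 22.8 F [-0.7 -0.7 -0.2] [-38. -24. -13.]
21.11 g -50.0 1.1 25.2 F [-0.3 -0.4  0.2] [-48.   6.  18.]
21.91 g -20.0 1.1 27.6 F [0.4 0.5 0.6] [-24.  36.  49.]
22.61 g 0.2 1.1 29.2 F [ 0.2 -0.5 -0.6] [-2. 58. 70.]
23.01 g 6.4 1.0 29.7 F [ 0.1 -0.8  0.2] [ 7. 72. 89.]
23.41 g 12.4 1.0 30.2 F [-0.   0.1 -0.4] [10. 79. 96.]
23.74 g 16.3 1.0 30.5 F [-0.3 -0.2 -0. ] [14. 80. 96.]
24.29 g 16.0 1.0 30.5 F [0.7 0.1 0.6]
[15. 79. 97.]
```

View pics/c6.png

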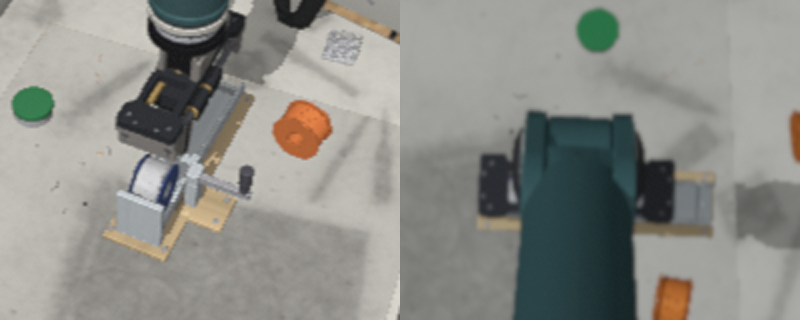

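The spool sits against the end stop (side crop (155,180)). Now the keeper post, at side crop (245,180).

```bash
python3 - <<'E'
from h import *
DZ=.022; R=Rot(1,u); tz=.068-DZ
env.movel(P(-.02,.001,.035),R,rate=.08); env.movel(P(-.02,.001,.14),R,rate=.15)
env.movel(P(.038,.140,.14),R,rate=.15); env.movel(P(.038,.140,tz),R,rate=.12); print(*st())
for y in list(np.arange(.12,.069,-.006))+[.067,.065,.063,.061,.059]:
    env.movel(P(.038,y,tz),R,rate=.05); print(*st())
    if abs(env.sense()["wrist_force"]@v)>7: print("limit"); break
E
```

```text
27.93 g 38.0 139.5 46.4 F [-0.8  0.2  0.2]
28.48 g 37.9 120.0 45.9 F [-0.6 -0.7  0.8]
28.74 g 38.0 113.7 46.0 F [-0.2  0.2  0.2]
29.01 g 38.0 107.6 46.0 F [-0.1 -0.2  1. ]
29.27 g 38.0 101.7 45.9 F [0.1 0.7 0. ]
29.54 g 38.0 95.4 46.0 F [-0.5 -1.   0.2]
29.81 g 38.0 89.3 46.1 F [-0.3  0.7  0.5]
30.07 g 38.0 83.4 46.0 F [-0.  -0.  -0.1]
30.34 g 38.0 77.3 46.0 F [-0.2  0.   0.6]
30.61 g 38.0 71.4 46.0 F [ 0.2 -0.7 -0.2]
30.86 g 38.0 67.5 45.8 F [0.4 2.6 1.7]
31.11 g 37.9 67.4 45.7 F [-0.8  5.9  5.2]
31.36 g 37.9 67.5 45.4 F [ 0.6 11.1  8.9]
limit
```

At its limit after about 40 mm of travel. I'll back off, lift clear and verify.

```bash
python3 - <<'E'
from h import *
from station import tip_of
R=Rot(1,u)
env.movel(P(.038,.10,.046),R,rate=.08); env.movel(P(.0,.13,.22),R,rate=.15); env.goto_joints(np.array(env.sense()["joint_positions"])+[-.9,0,0,0,0,0,0]); print(*st())
ps=[]
for c in("side","top"):
    p,d,w=cloud(c); ps.append(p)
    for n in("spool_center","keeper_post","seat"):
        for r in tip_of(c,n)[:3]:
            q=np.array(r["at"])-O; print(c,n,round(r["score"],2),(q@u*1e3).round(),(q@v*1e3).round(),(q[2]*1e3).round())
cv2.imwrite("pics/c7.png",np.hstack([cv2.resize(x[190:310,275:425,::-1],(400,320),interpolation=2) for x in ps]))
E
```

```text
34.68 g 294.8 344.3 219.2 F [ 1.2  0.1 -0.7]
side spool_center 0.95 -90.0 110.0 32.0
side spool_center 0.62 -240.0 -80.0 26.0
side keeper_post 0.6 34.0 50.0 82.0
side seat 0.31 38.0 51.0 84.0
top spool_center 0.97 -89.0 110.0 32.0
top spool_center 0.97 -242.0 -77.0 33.0
top spool_center 0.58 77.0 -4.0 59.0
top keeper_post 0.56 43.0 49.0 83.0
top seat 0.84 76.0 -4.0 58.0
```

View pics/c7.png

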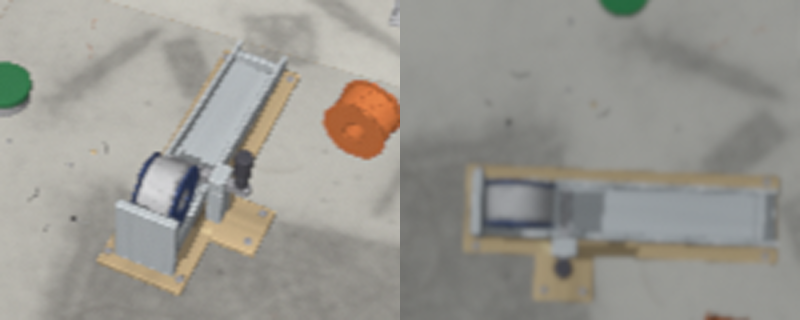

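The spool is seated (top crop (520,200)) and the keeper is shut behind it, with its post at gutter y≈50 mm (top crop (563,268)). The arm is clear of everything.

```bash
python3 -c "
from station import workorder
print(workorder.finish_job())"
```

```text
the job is handed in; nothing more can be done
None
```

The spool is in its seat against the end stop, the keeper is fully shut behind it with the arm clear, and the job was handed in at about 35 s; the system did not report a verdict.

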